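# Gauge the gap between two plates with the right taper gauge

### The arm

A 6-joint arm with a two-finger parallel gripper is mounted at the origin on a cart in front of the work surface, level with it; the furniture and walls round the work are solid. World frame = base frame: x ahead of the robot, y to its left, z up, the work surface at z = 0. Lengths are in mm, angles in rad, forces in N, time in s.
With the tool pointing down it reaches from about 350 to 725 mm from the base axis. Payload 4.3 kg.
Tool frame: the origin (TCP) lies on the centre line of the jaws, within the pads' length; the fingertips stand 19 mm ahead of it and the grasp point (between the pads) is the TCP; z points along the fingers, y is the direction in which the jaws open and shut (so a half turn about z gives the same grasp; the last joint's range is limited). The gripper opens to 85 mm and grips with 20 to 120 N. Pads are 22 mm wide; open, the fingers measure 114 mm over their backs; the gripper's body (76 mm by 85 mm) begins 54 mm behind the grasp point. The pads swing forward as they close: fully open they stand 13 mm farther back than shut.
Start: joints at [1.193, 0.377, 0.081, 1.274, 0, 1.46], TCP at [152.156, 554.539, 250.329] pointing down, gripper open.
Joint ranges: [-2.72, 2.72], [-0.84, 1.66], [-1.02, 1.22], [-1.77, 2.12], [-1.37, 1.28], [-3.14, 3.14]. Speed limits (rad/s): [2.57, 2.57, 3.14, 3.14, 3.14, 3.14].

### API

Orientations are given as a unit quaternion [x, y, z, w].
In Python, from bench import env gives the robot as it stands.
- The arm moves only by the shell command python3 -m creep 'ROWS' [FORCE]. ROWS is JSON, a list that holds one entry, the list of rows, each a list of 7 numbers: the shift along the tool's x, y, z scaled (see below), then the turn, a rotation vector about the tool's x, y, z scaled (see below), then the gripper's target within -1 to 1 (fully open at 1, half-way at 0, shut at -1). A call has 1 to 12 rows; each row is the pose to reach, as a shift and turn from the pose commanded when the call began, along the tool's axes at that moment; what a row does not reach only later rows make up. The controller multiplies each number of a shift by 0.12 m and each number of a turn by 1.5 rad. A row lasts 1/10 s, in which the tool goes at most 50 mm and 8.59 degrees, less where a joint would pass 70% of its speed; a pose out of reach is approached as far as the arm can. A call with a number of a shift or a turn outside -1 to 1 is refused whole. A call with a gripper value outside its range is refused whole. The fingers move at their own pace and stop on an object; FORCE is the grip in N (left out, the last holds). Time passes only in rows, so rows that repeat a pose let the fingers close. It gives the time, the measured TCP pose, the force and the opening at its end, in the units of the state.
- env.read_state(): the state, without advancing time (a new reading comes with each control period).
- env.camera(name): name is "side" or "top"; returns a dict with "pixels" (400x640x3 uint8, red, green, blue), "intrinsics" (3x3 intrinsics, pixels), "eye" and "rotation" of the camera in the world. Camera axes: x right, y down, z forward; pixel columns grow to the right and rows downward; lengths in mm; the calibration is good to about 2 mm. A picture is of the moment at which its call begins. There is no depth.
- env.finish_job(): hands the job in, once; it reports no verdict.
Trained networks look in the newest picture that a camera, given by its name, has taken for a name from the list of things; names that differ only in an ending like _2 or _b are one class to them, and where a whole thing is asked for, a point or a joint stands for the part that bears it (a point fixed in the world has none). Each returns a list of dicts, best first, with "score" (0 to 1); they miss things now and then, are a little off and sometimes report something else, mostly with a low value. They report only what shows in the picture. A call takes as long as a camera call. They do not tell look-alikes from the thing itself.
- env.boxes_of(label, camera): "centre" ([x, y, z] in mm, in the coordinates of the camera as it stood for that picture, good to about 4 mm: the middle of the surface that is visible of it).
- env.trace(label, camera): "mask" (400x640 bool, what is visible of it).
- env.pinpoint(label, camera): "centre" ([x, y, z] in mm, in the coordinates of the camera as it stood for that picture, good to about 4 mm: a listed point, or the origin of a listed thing).
The state is a dict: "t": time; "joints": joint angles; "dq": joint speeds; "tau": joint torques, N m; "tool_pos": TCP position; "tcp_rot": TCP orientation; "contact_force": force on the tool from outside, world axes, zero at the start; "ft_torque": the same for the moment, N m; "finger_gap": opening from 0.0 (shut) to 1.0 (fully open).
Only numpy, scipy, OpenCV 4.12 (cv2) and the standard library are available. Lean on these libraries where they do the work, as an engineer would, in place of code of your own. Each camera call takes 0.05 s, during which the arm holds its last target.

### The job

Measure the gap between the two upright steel plates of the fixture: see how wide it is, take from the wooden rack the taper gauge that covers it (yellow handle for gaps of 3 to 7 mm, red handle for 6 to 10 mm; either will do between 6 and 7) and slide its blade straight down into the gap until it drags snugly on both plates. Go gently, without forcing it, and finish while still holding the gauge upright at that depth, blade snug between the plates; do not let go. Leave the other gauge standing in the rack and the things around undisturbed.

Things in the scene. Friction and masses are not known exactly. Their poses are not given: they have to be found in the camera images.
- narrow_gauge: Narrow taper gauge, 0.12 kg: upright steel blade 18 mm wide (own x), 50 mm long, its thickness (own y) growing evenly from 2 mm at the bottom tip to 8 mm; above it a collar 34 x 24 x 4 mm and a yellow handle 26 (x) x 14 mm (y), top 50 mm above the origin. Covers gaps of 3 to 7 mm. Origin: centre of the collar underside, z up. Starts upright in either rack slot, collar on the rack top
- wide_gauge: Wide taper gauge, 0.12 kg: upright steel blade 18 mm wide (own x), 50 mm long, its thickness (own y) growing evenly from 5 mm at the bottom tip to 11 mm; above it a collar 34 x 24 x 4 mm and a red handle 26 (x) x 14 mm (y), top 50 mm above the origin. Covers gaps of 6 to 10 mm. Origin: centre of the collar underside, z up. Starts upright in either rack slot, collar on the rack top
- narrow_gauge_tip (a point): centre of the bottom edge of the narrow gauge's blade, 50 mm below its origin
- wide_gauge_tip (a point): centre of the bottom edge of the wide gauge's blade, 50 mm below its origin
- rack: fixed wooden block 60 x 160 x 58 mm (x, y, z) with two vertical through slots, each 22 x 13 mm, at y = -45 and +45 mm of its own frame; origin: centre of its underside; its own y is the gauges' thickness direction at the start. A tall machine cabinet stands behind it, front near x = 0.57 m: pass short of it
- fixture: gap fixture fixed to the bench: grey base 90 x 134 x 12 mm with brackets. Origin: underside of the base, z up; y runs across the gap, from the fixed plate to the jaw. Two steel plates, 50 mm wide (x), 12 mm thick (y), stand on it, tops fully rounded (radius 6 mm), 78 mm above the bench; nothing above them. Beyond the jaw is a blue carriage 54 mm tall
- plate_fixed: steel plate on the -y side. Origin: middle of its inner face at mouth height, 72 mm above the bench, 6 mm below its top; axes as the fixture's. The gap lies along +y, free for 54 mm below the mouth. Both plates and the carriage float together along y, up to 4 mm either way on a light spring (150 N/m), so they centre on a blade
- jaw: the steel plate on the fixture's +y side, facing the other. Origin: middle of its inner face at mouth height, 72 mm above the bench. It gives way along +y on springs (preload 1.2 N, then 2 N per mm), so a tapered blade pushed deeper drags gradually harder. Gap = distance from plate_fixed to jaw
- gap_set (a joint): setting of the blue carriage that carries the jaw, in m, held by stiff friction, not to be moved: the gap between the plates is 4 mm plus this value (0 to 6 mm, so gaps of 4 to 10 mm)
- bush: flanged steel bush, 50 mm across, 35 mm tall, loose bystander left of the fixture; origin: centre of its underside
- dial_gauge: dial gauge lying flat, 108 x 58 x 22 mm, loose bystander left of the fixture; origin: centre of its underside
- round_tin: white tin with a blue lid, 62 mm across, 27 mm tall, loose bystander right of the rack; origin: centre of its underside
- oil_bottle: white oil bottle with a red spout, 52 mm across, 136 mm tall, loose bystander right of the rack; origin: centre of its underside
There are look-alikes about, which are no part of the job. Leave any green or pink look-alike of the wide_gauge alone.

How it is judged:
By the outcome, as a careful person would: the job done as asked, in the order asked, and still so for the second after the job is handed in, while the arm keeps its last pose, push and grip.
It also fails if it takes over 42 s, if anything falls off the work surface, if the arm or the gripper's body presses on something with over 40 N, if the wrist force passes 120 N, or if a joint passes its speed limit or range.

## Working session

There is one attempt and no reset: what is moved stays moved. The work goes in short steps, Python scripts to look and compute and a shell command to move; the robot and the scene stay as the last step left them, time stands still between calls to the robot, and variables do not carry over. Pictures are saved under pics/ and viewed, and the job is handed in when it is done.

```bash
ls; mkdir -p pics; cat > h.py <<'E'
from bench import env
import numpy as np, cv2
def snap(n,f):
    c=env.camera(n); cv2.imwrite('pics/'+f,c['pixels'][:,:,::-1]); return c
def w(c,p): return np.array(c['eye'])+np.array(c['rotation'])@np.array(p)
E
python3 - <<'E'
from h import *
print(env.read_state())
for n in ['top','side']:
    c=snap(n,n+'0.png'); print(n,c['intrinsics'],c['eye'],c['rotation'])
    for l in ['narrow_gauge','wide_gauge','rack','fixture','plate_fixed','jaw','bush','dial_gauge','round_tin','oil_bottle','narrow_gauge_tip','wide_gauge_tip']:
        print(l,[(round(d['score'],2),w(c,d['centre']).round(1)) for d in env.pinpoint(l,n)][:3])
E
```

```text
pics
{'t': 0.0, 'joints': array([ 1.19272573e+00,  3.78045313e-01,  7.96307344e-02,  1.27438806e+00,
       -1.98803777e-05,  1.46047587e+00]), 'dq': array([-0.00096605, -0.00048594, -0.00164643, -0.00083415,  0.00045334,
        0.00126067]), 'tau': array([-1.37110869e-04, -4.63603485e+01,  2.69877720e+01,  2.07299012e-02,
        1.02315207e-04,  1.11795458e-05]), 'tool_pos': array([151.9075307 , 553.93738623, 249.37283341]), 'tcp_rot': array([ 1.33475452e-01,  9.91051612e-01, -9.75798814e-04, -2.32893811e-04]), 'contact_force': array([ 0.25679723, -0.10376898,  0.13827021]), 'ft_torque': array([0.02335499, 0.00665368, 0.02978614]), 'finger_gap': 0.9979619245560298}
top [[424.11532133   0.         313.89815361]
 [  0.         424.11532133 200.06194348]
 [  0.           0.           1.        ]] [ 399.30090396 -107.94146655 1573.31877564] [-0.70076439  0.71301012 -0.01151767  0.02032698]Traceback (most recent call last):
  File "<stdin>", line 6, in <module>
  File "h.py", line 5, in w
    def w(c,p): return np.array(c['eye'])+np.array(c['rotation'])@np.array(p)
                                          ~~~~~~~~~~~~~~~~~~~~~~~^~~~~~~~~~~~
ValueError: matmul: Input operand 1 has a mismatch in its core dimension 0, with gufunc signature (n?,k),(k,m?)->(n?,m?) (size 3 is different from 4)
```

```bash
cat > h.py <<'E'
from bench import env
import numpy as np, cv2
from scipy.spatial.transform import Rotation as R
def snap(n,f):
    c=env.camera(n); cv2.imwrite('pics/'+f,c['pixels'][:,:,::-1]); return c
def w(c,p): return np.array(c['eye'])+R.from_quat(c['rotation']).as_matrix()@np.array(p)
def proj(c,P):
    q=R.from_quat(c['rotation']).as_matrix().T@(np.array(P)-c['eye']); q=c['intrinsics']@q; return (q[:2]/q[2]).round(1)
E
python3 - <<'E'
from h import *
for n in ['top','side']:
    c=snap(n,n+'0.png'); print(n,c['intrinsics'],c['eye'],c['rotation'])
    for l in ['narrow_gauge','wide_gauge','rack','fixture','plate_fixed','jaw','bush','dial_gauge','round_tin','oil_bottle','narrow_gauge_tip','wide_gauge_tip']:
        print(l,[(round(d['score'],2),w(c,d['centre']).round(1)) for d in env.pinpoint(l,n)][:3])
E
```

```text
top [[424.11532133   0.         313.89815361]
 [  0.         424.11532133 200.06194348]
 [  0.           0.           1.        ]] [ 399.30090396 -107.94146655 1573.31877564] [-0.70076439  0.71301012 -0.01151767  0.02032698]
narrow_gauge [(0.49, array([ 427.7, -294.2,   55.6]))]
wide_gauge [(0.62, array([ 429.9, -551. ,   45. ])), (0.53, array([ 428.8, -200.7,   56.1])), (0.48, array([460. , 229.5,  47.2]))]
rack [(0.85, array([ 430. , -248.7,   -4.7])), (0.27, array([ 515.6, -459.5,   -6. ]))]
fixture [(0.7, array([437.4,  77. ,  -1.3]))]
plate_fixed [(0.42, array([440.5,  75.8,  71.1]))]
jaw [(0.66, array([441.1,  80.9,  75.9]))]
bush [(0.64, array([510.1, 308.3,  -5.4]))]
dial_gauge [(0.65, array([394.4, 346.8,  -2. ]))]
round_tin [(0.65, array([ 432.3, -436.8,   -6.5]))]
oil_bottle [(0.66, array([ 516.4, -460.6,   -7.7]))]
narrow_gauge_tip []
wide_gauge_tip [(0.61, array([455. , 225.1,  -1.8])), (0.47, array([ 429.9, -548.9,    3.2]))]
side [[472.2564422    0.         315.58000182]
 [  0.         472.2564422  203.2708027 ]
 [  0.           0.           1.        ]] [ -190.6677611
[... 235 characters left out ...]
(0.61, array([ 432.4, -247.1,   -0.5]))]
fixture [(0.81, array([445.1,  74.5,  -1.2]))]
plate_fixed [(0.78, array([437.5,  75.4,  74.5])), (0.24, array([443.7,  79.6,  71. ]))]
jaw [(0.6, array([447.1,  81.7,  71.5]))]
bush [(0.48, array([505.3, 310.2,  -2.7]))]
dial_gauge [(0.72, array([390.5, 348.7,  -1. ]))]
round_tin [(0.64, array([443.2,  80.7,  72.9])), (0.62, array([ 431.9, -435.8,   -2.7]))]
oil_bottle [(0.62, array([ 522.4, -466.4,   -6.3]))]
narrow_gauge_tip [(0.62, array([ 427.5, -293.3,    3.1])), (0.41, array([503.1, 311. ,  -1.7]))]
wide_gauge_tip [(0.65, array([ 427.5, -549.2,   -8.8])), (0.52, array([ 4.582e+02,  2.269e+02, -1.000e-01])), (0.16, array([505.3, 313.6,  -2.7]))]
```

View pics/top0.png

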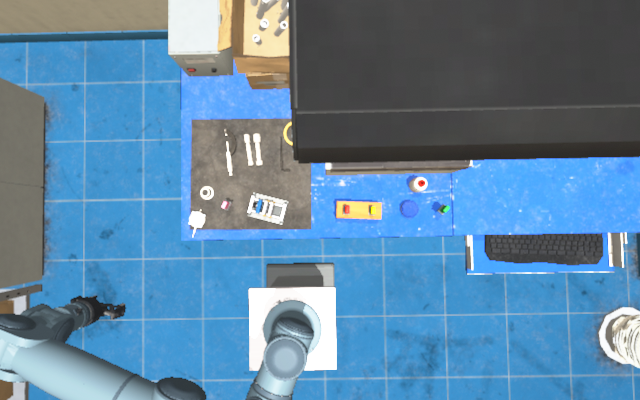

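View pics/side0.png

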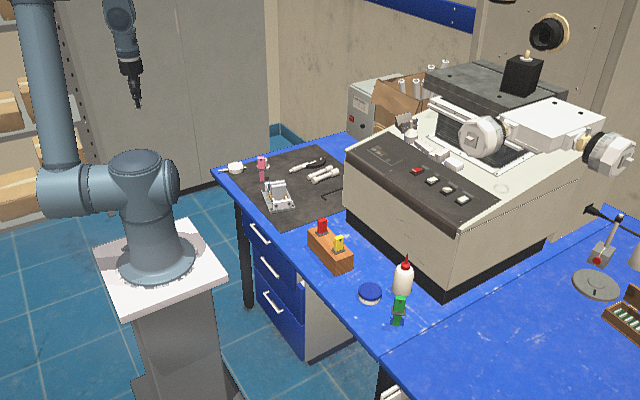

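The top view shows the rack at px (359,209) with a red handle on its left (346,209) and a yellow one on its right (373,209). The fixture is at (267,208), turned slightly. There are look-alikes, pink at (226,204) and green at (443,208). Next I'll zoom in on the fixture.

```bash
python3 - <<'E'
from h import *
a=cv2.imread('pics/top0.png')[185:230,240:295]; b=cv2.imread('pics/side0.png')[170:220,250:305]
a=cv2.resize(a,None,fx=13,fy=13,interpolation=cv2.INTER_CUBIC);b=cv2.resize(b,None,fx=11,fy=11,interpolation=cv2.INTER_CUBIC)
cv2.imwrite('pics/za.png',a);cv2.imwrite('pics/zb.png',b)
E
```

```text
(no output)
```

View pics/za.png

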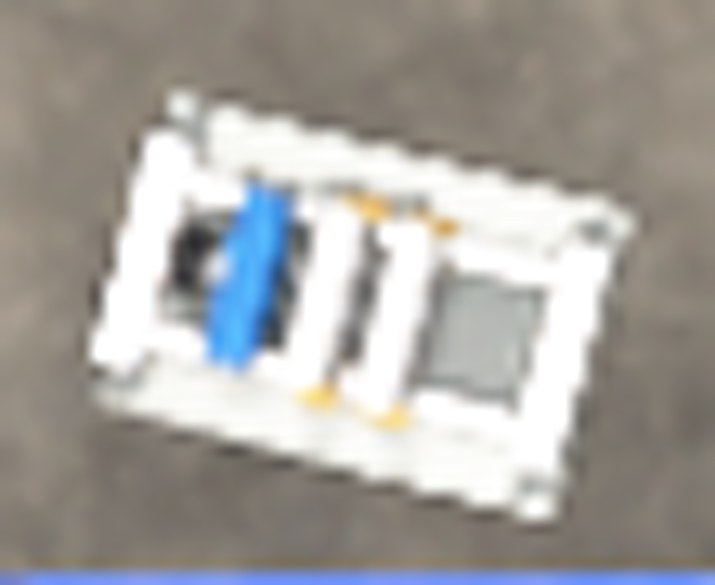

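View pics/zb.png

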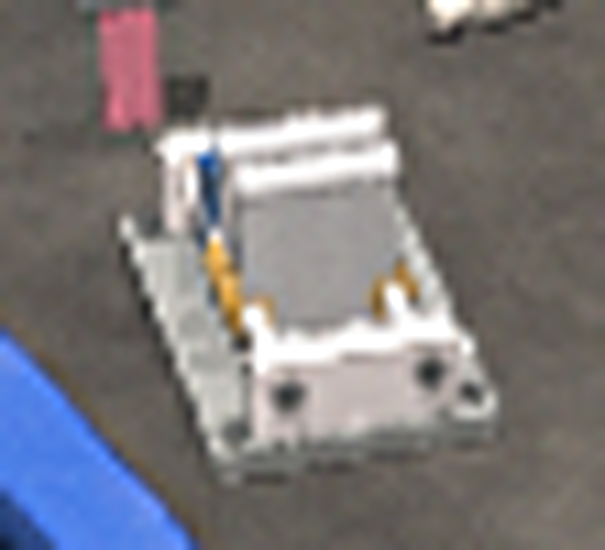

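```bash
python3 - <<'E'
from h import *
c=env.camera('top'); ims=[c['pixels'].astype(float)]
for i in range(3): ims.append(env.camera('top')['pixels'].astype(float))
print(np.std([i[208,268] for i in ims],axis=0))
im=np.mean(ims,0); np.save('top.npy',im)
def rect(cx,cy,z,yaw,L=100,W=60,s=0.25):
    u=np.arange(-L/2,L/2,s); v=np.arange(-W/2,W/2,s)  # u along y', v along x'
    U,V=np.meshgrid(u,v); X=cx+V*np.cos(yaw)-U*np.sin(yaw); Y=cy+V*np.sin(yaw)+U*np.cos(yaw)
    P=np.stack([X,Y,np.full_like(X,z)],-1)-c['eye']; q=P@R.from_quat(c['rotation']).as_matrix()
    q=q@c['intrinsics'].T
    return cv2.remap(im.astype(np.float32),(q[...,0]/q[...,2]).astype(np.float32),(q[...,1]/q[...,2]).astype(np.float32),cv2.INTER_CUBIC),u
# yaw: maximise gradient energy of profile
best=[]
for d in np.arange(-30,31,1.):
    r,u=rect(441,78,75,np.radians(d)); p=r[60:180].mean(2).mean(0); best.append((np.sum(np.gradient(p)**2),d))
print(sorted(best)[-6:])
d=sorted(best)[-1][1]
r,u=rect(441,78,75,np.radians(d),W=80); cv2.imwrite('pics/r.png',cv2.resize(np.clip(r,0,255)[:,:,::-1],None,fx=1.8,fy=1.8))
p=r[100:220].mean(0)
for i in range(0,len(u),4): print(u[i],p[i].round(0))
E
```

```text
[0.4330127 0.4330127 0.4330127]
[(np.float32(3723.588), np.float64(-18.0)), (np.float32(3742.1658), np.float64(-13.0)), (np.float32(3793.5662), np.float64(-17.0)), (np.float32(3806.19), np.float64(-14.0)), (np.float32(3834.5762), np.float64(-16.0)), (np.float32(3840.3843), np.float64(-15.0))]
-50.0 [191. 191. 187.]
-49.0 [178. 179. 174.]
-48.0 [174. 176. 171.]
-47.0 [177. 180. 175.]
-46.0 [181. 185. 180.]
-45.0 [183. 186. 182.]
-44.0 [182. 185. 181.]
-43.0 [180. 183. 179.]
-42.0 [179. 182. 178.]
-41.0 [179. 182. 178.]
-40.0 [179. 182. 178.]
-39.0 [179. 182. 178.]
-38.0 [179. 182. 178.]
-37.0 [179. 182. 178.]
-36.0 [179. 182. 178.]
-35.0 [179. 182. 178.]
-34.0 [179. 182. 178.]
-33.0 [179. 182. 178.]
-32.0 [179. 182. 178.]
-31.0 [179. 182. 178.]
-30.0 [178. 181. 177.]
-29.0 [176. 179. 175.]
-28.0 [173. 176. 172.]
-27.0 [168. 171. 167.]
-26.0 [163. 164. 161.]
-25.0 [155. 156. 153.]
-24.0 [146. 146. 144.]
-23.0 [139. 138. 136.]
-22.0 [138. 136. 134.]
-21.0 [145. 143. 141.]
-20.0 [163. 160. 159.]
-19.0 [188. 184. 183.]
-18.0 [213. 210. 209.]
-17.0 [234. 232. 231.]
-16.0 [248. 246. 246.]
-
[... 836 characters left out ...]
[ 55. 108. 171.]
24.0 [ 57. 124. 199.]
25.0 [ 65. 143. 223.]
26.0 [ 74. 160. 239.]
27.0 [ 81. 173. 247.]
28.0 [ 84. 180. 251.]
29.0 [ 85. 181. 252.]
30.0 [ 82. 179. 250.]
31.0 [ 79. 175. 248.]
32.0 [ 79. 172. 247.]
33.0 [ 83. 172. 246.]
34.0 [ 90. 172. 244.]
35.0 [101. 171. 240.]
36.0 [112. 170. 232.]
37.0 [124. 168. 218.]
38.0 [132. 162. 198.]
39.0 [137. 154. 174.]
40.0 [138. 144. 151.]
41.0 [133. 133. 132.]
42.0 [123. 121. 118.]
43.0 [111. 111. 108.]
44.0 [103. 103. 101.]
45.0 [98. 98. 98.]
46.0 [98. 98. 98.]
47.0 [101. 101. 100.]
48.0 [108. 106. 105.]
49.0 [120. 116. 114.][ WARN:0@6.698] global loadsave.cpp:1063 imwrite_ Unsupported depth image for selected encoder is fallbacked to CV_8U.
```

View pics/r.png

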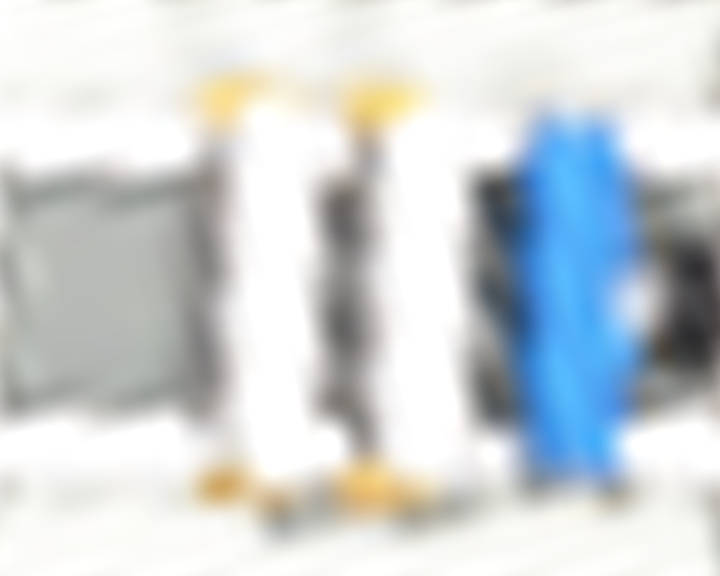

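Averaging the plate profile puts the plates about 20.5 mm apart centre to centre at a yaw of about -15°. That makes the gap about 8.5 mm, so the red gauge is the one to use. Next I'll locate it precisely.

```bash
cat >> h.py <<'E'
def ray(c,u,v,z):
    d=R.from_quat(c['rotation']).as_matrix()@np.linalg.inv(c['intrinsics'])@np.array([u,v,1]); e=np.array(c['eye']); return e+d*(z-e[2])/d[2]
def plan(P,yawY,s=None):
    "needed tool-frame numbers (scaled) to TCP P with tool y at angle yawY deg, pointing down"
    s=s or env.read_state(); M=R.from_quat(s['tcp_rot']); sh=M.inv().apply(np.array(P)-s['tool_pos'])/120
    a=np.radians(yawY); T=np.array([[np.sin(a),np.cos(a),0],[-np.cos(a),np.sin(a),0],[0,0,-1.]])
    T=np.c_[-np.array([-np.sin(a),np.cos(a),0])*0,]*0 if False else np.column_stack([np.cross([np.cos(a),np.sin(a),0],[0,0,-1]),[np.cos(a),np.sin(a),0],[0,0,-1]])
    return sh.round(3),((M.inv()*R.from_matrix(T)).as_rotvec()/1.5).round(3)
E
python3 - <<'E'
from h import *
for n in ['top','side']:
    c=snap(n,n+'1.png'); p=c['pixels'].astype(int)
    hsv=cv2.cvtColor(c['pixels'],cv2.COLOR_RGB2HSV)
    for nm,m in [('red',((hsv[...,0]<5)|(hsv[...,0]>174))&(hsv[...,1]>140)),('yel',(abs(hsv[...,0].astype(int)-27)<5)&(hsv[...,1]>140))]:
        q=proj(c,[429,-201 if nm=='red' else -294,90]); 
        ys,xs=np.nonzero(m); k=(abs(xs-q[0])<14)&(abs(ys-q[1])<14); ys,xs=ys[k],xs[k]
        print(n,nm,q,len(xs),xs.mean(),ys.mean(),xs.min(),xs.max(),ys.min(),ys.max(), ray(c,xs.mean(),ys.mean(),100 if n=='top' else 87).round(1))
    m=env.trace('rack',n)[0]['mask']; r=cv2.minAreaRect(np.argwhere(m)[:,::-1].astype(np.float32)); print('rack',r)
    if n=='top':
        b=cv2.boxPoints(r); print([ray(c,*x,58).round(1) for x in b])
    print([(round(d['score'],2),w(c,d['centre']).round(1)) for d in env.boxes_of('wide_gauge',n)],[(round(d['score'],2),w(c,d['centre']).round(1)) for d in env.boxes_of('narrow_gauge',n)])
a=cv2.imread('pics/top1.png')[190:230,325:395]; b=cv2.imread('pics/side1.png')[205:285,295:365]
cv2.imwrite('pics/zc.png',np.vstack([cv2.resize(a,(490,280),interpolation=3),cv2.resize(b,(490,560)[:2],interpolation=3)[:310]]))
print(env.read_state()['t'],plan([441,77,250],74.7))
E
```

```text
top red [345.8 210.2] 26 346.46153846153845 208.8846153846154 345 348 206 212 [ 433.2 -202.6  100. ]
top yel [372.5 209.7] 40 372.625 209.825 370 375 206 213 [ 428.4 -293.2  100. ]
rack ((358.0, 210.5), (17.0, 44.0), 90.0)
[array([ 459.4, -168.5,   58. ]), array([ 456.7, -325.4,   58. ]), array([ 396.1, -324. ,   58. ]), array([ 398.8, -167.3,   58. ])]
[(0.64, array([ 426.9, -539.8,   73.3])), (0.58, array([455.5, 228.4,  77.3])), (0.48, array([ 429.1, -200.1,   82.7]))] [(0.5, array([ 426.2, -287.8,   86.1]))]
side red [320.2 223.7] 124 321.78225806451616 225.1209677419355 318 326 217 233 [ 431.4 -206.    87. ]
side yel [338.7 241.1] 125 338.088 242.776 334 343 235 250 [ 425.5 -296.4   87. ]
rack ((329.7373046875, 248.92767333984375), (58.591094970703125, 29.623010635375977), 49.08561706542969)
[(0.63, array([454.8, 222.7,  59.1])), (0.52, array([ 425.6, -547.3,   57.4])), (0.5, array([ 433.5, -208.8,   77.3]))] [(0.57, array([ 419. , -303.2,   86.2]))]
2.0 (array([-3.374e+00, -3.201e+00,  3.000e-03]), array([ 0.   ,  0.   , -0.001]))
```

View pics/zc.png

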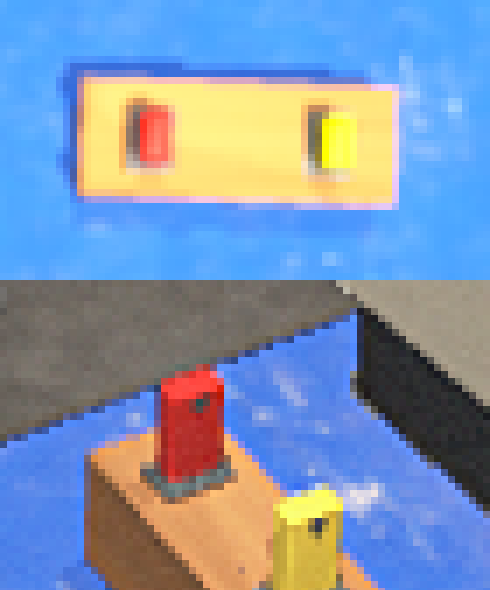

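The zoomed view shows the red gauge at top px (346,209), nearly square with the rack (yaw about -2°), at world (431,-202). Moving starts now.

```bash
python3 -m creep '[[[-0.25,-0.2,0,0,0,0,1],[-0.5,-0.4,0,0,0,0,1],[-0.75,-0.6,0,0,0,0,1],[-1,-0.8,0,0,0,0,1]]]' 30; python3 -m creep '[[[-0.25,-0.2,0,0,0,0,1],[-0.5,-0.4,0,0,0,0,1],[-0.75,-0.6,0,0,0,0,1],[-1,-0.8,0,0,0,0,1]]]'
```

```text
t: 2.4
tool_pos: [243.1, 429.1, 250.4]
tcp_rot: [0.133, 0.991, 0.0, 0.0]
contact_force: [0.1, -0.6, -0.4]
finger_gap: 1.002
t: 2.8
tool_pos: [333.5, 304.6, 250.5]
tcp_rot: [0.133, 0.991, 0.0, 0.0]
contact_force: [0.3, -0.1, 0.6]
finger_gap: 0.998
```

```bash
for i in 1 2 3; do python3 -m creep '[[[-0.12,-0.24,0,0,0,0,1],[-0.24,-0.48,0,0,0,0,1],[-0.36,-0.72,0,0,0,0,1],[-0.48,-0.96,0,0,0,0,1]]]'; done; python3 - <<'E'
from h import *
print(plan([431,-202,170],88))
E
```

```text
t: 3.2
tool_pos: [358.0, 178.3, 250.5]
tcp_rot: [0.133, 0.991, 0.0, 0.0]
contact_force: [1.0, -0.5, -0.5]
finger_gap: 0.999
t: 3.6
tool_pos: [383.0, 51.9, 250.5]
tcp_rot: [0.133, 0.991, 0.0, 0.0]
contact_force: [-0.4, -0.5, -0.1]
finger_gap: 1.0
t: 4.0
tool_pos: [408.1, -74.5, 250.5]
tcp_rot: [0.134, 0.991, 0.0, 0.0]
contact_force: [0.8, 0.6, 0.3]
finger_gap: 0.998
(array([-0.465, -0.974,  0.671]), array([ 0.   ,  0.   , -0.155]))
```

```bash
python3 -m creep '[[[-0.12,-0.25,0.1,0,0,-0.05,0.2],[-0.24,-0.5,0.2,0,0,-0.1,0],[-0.36,-0.75,0.4,0,0,-0.155,0],[-0.465,-0.974,0.6,0,0,-0.155,0],[-0.465,-0.974,0.67,0,0,-0.155,0]]]'; python3 - <<'E'
from h import *
for n in ['top','side']: snap(n,n+'2.png')
a=cv2.imread('pics/top2.png')[170:250,310:410]; b=cv2.imread('pics/side2.png')[160:280,260:380]
cv2.imwrite('pics/zd.png',np.hstack([cv2.resize(a,(400,320),interpolation=3),cv2.resize(b,(400,400),interpolation=3)[:320]]))
print(plan([431,-202,90],88))
E
```

```text
t: 4.5
tool_pos: [430.7, -203.3, 167.8]
tcp_rot: [0.02, 1.0, -0.0, -0.001]
contact_force: [-0.4, 1.1, 0.4]
finger_gap: 0.498
(array([-0.014, -0.017,  0.654]), array([ 0.002, -0.002, -0.001]))
```

View pics/zd.png

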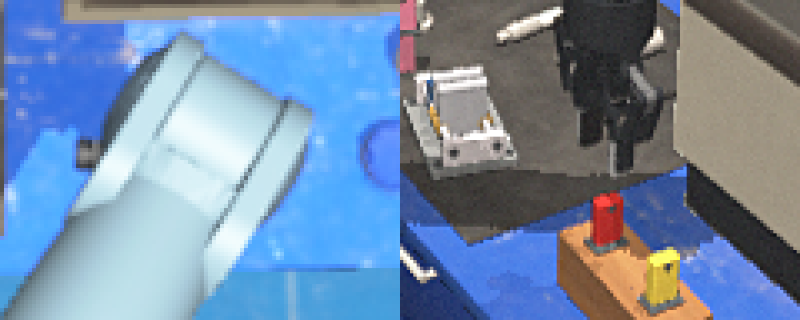

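The side view shows the open fingers straddling the spot above the red handle. Now down and close gently.

```bash
python3 -m creep '[[[-0.01,-0.01,0.2,0,0,0,0],[-0.014,-0.014,0.4,0,0,0,0],[-0.014,-0.014,0.55,0,0,0,0],[-0.014,-0.014,0.65,0,0,0,0],[-0.014,-0.014,0.65,0,0,0,0]]]' 25; python3 -m creep '[[[0,0,0,0,0,0,-0.4],[0,0,0,0,0,0,-0.5],[0,0,0,0,0,0,-0.55]]]'; python3 - <<'E'
from h import *
print(env.read_state())
snap('side','side3.png')
cv2.imwrite('pics/ze.png',cv2.resize(cv2.imread('pics/side3.png')[180:280,270:370],(600,600),interpolation=3))
E
```

```text
t: 5.1
tool_pos: [431.6, -200.6, 91.4]
tcp_rot: [0.017, 1.0, 0.001, -0.001]
contact_force: [-0.2, 0.9, 0.3]
finger_gap: 0.499
t: 5.4
tool_pos: [433.3, -202.6, 93.0]
tcp_rot: [0.017, 1.0, -0.0, 0.001]
contact_force: [-0.6, 0.3, 0.1]
finger_gap: 0.227
{'t': 5.4, 'joints': array([-5.70133843e-01,  2.97278272e-01, -4.66862695e-01,  8.04546860e-01,
        1.62393121e-04, -5.35229836e-01]), 'dq': array([-4.60941054e-03,  3.85943599e-03, -5.65850543e-03, -5.94143228e-03,
        6.22043578e-04,  8.51347044e-05]), 'tau': array([ 7.70100625e-02, -3.81263852e+01,  2.27295291e+01,  1.21473981e-02,
        3.64532090e-03,  7.37752362e-04]), 'tool_pos': array([ 433.31051539, -202.57053135,   93.02022695]), 'tcp_rot': array([ 1.74510221e-02,  9.99847160e-01, -4.84343382e-04,  9.39918713e-04]), 'contact_force': array([-0.64534416,  0.26158113,  0.0537466 ]), 'ft_torque': array([-0.03615831,  0.01010232,  0.01937157]), 'finger_gap': 0.22682187188493572}
```

View pics/ze.png

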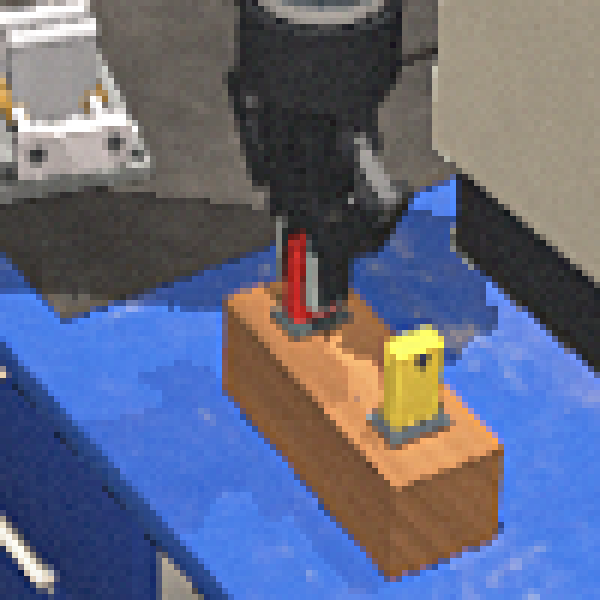

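```bash
python3 -m creep '[[[0,0,0,0,0,0,-0.62],[0,0,0,0,0,0,-0.68],[0,0,0,0,0,0,-0.75],[0,0,0,0,0,0,-0.9],[0,0,0,0,0,0,-1],[0,0,0,0,0,0,-1]]]' 40;  python3 - <<'E'
from h import *
print(env.read_state())
E
```

```text
t: 6.05
tool_pos: [433.0, -202.8, 92.5]
tcp_rot: [0.018, 1.0, -0.0, 0.001]
contact_force: [-0.1, 0.4, 5.3]
finger_gap: 0.159
{'t': 6.05, 'joints': array([-5.70726883e-01,  2.98070689e-01, -4.67290786e-01,  8.04090370e-01,
       -1.07822449e-04, -5.35288129e-01]), 'dq': array([ 0.00018061,  0.00133223, -0.00160111, -0.00051619, -0.000224  ,
        0.00094071]), 'tau': array([ 2.91454783e-01, -3.56073117e+01,  2.11323649e+01, -1.40249957e-01,
        1.77827189e-01, -2.63894583e-05]), 'tool_pos': array([ 432.97006984, -202.77974252,   92.50454087]), 'tcp_rot': array([ 1.77184816e-02,  9.99842788e-01, -3.98969456e-04,  5.43725759e-04]), 'contact_force': array([-0.11207613,  0.42994055,  5.26740512]), 'ft_torque': array([-0.09102679,  0.08885358, -0.01331627]), 'finger_gap': 0.15884429724612678}
```

```bash
python3 -m creep '[[[0,0,-0.05,0,0,0,-1],[0,0,-0.15,0,0,0,-1],[0,0,-0.3,0,0,0,-1],[0,0,-0.5,0,0,0,-1],[0,0,-0.7,0,0,0,-1],[0,0,-0.9,0,0,0,-1],[0,0,-0.9,0,0,0,-1]]]';  python3 - <<'E'
from h import *
f=[]
for n in ['top','side','side','side']: snap(n,n+'4.png');s=env.read_state();f.append(s['contact_force']);print(s['tool_pos'])
print(np.mean(f,0),s['finger_gap'])
cv2.imwrite('pics/zf.png',cv2.resize(cv2.imread('pics/side4.png')[140:280,250:390],(600,600),interpolation=3))
print(plan([441,77,190],74.85))
E
```

```text
t: 6.75
tool_pos: [434.1, -203.2, 202.8]
tcp_rot: [0.018, 1.0, -0.001, 0.002]
contact_force: [0.6, 0.2, -0.8]
finger_gap: 0.159
[ 433.30982923 -202.77392119  200.95163583]
[ 432.479893   -202.28470095  199.64478932]
[ 431.90523557 -201.91699739  198.85385864]
[ 431.57313604 -201.73161192  198.45419067]
[-0.02911318  0.34948524 -0.58477246] 0.15696676520208855
(array([0.003, 2.324, 0.074]), array([ 0.001, -0.002,  0.153]))
```

View pics/zf.png

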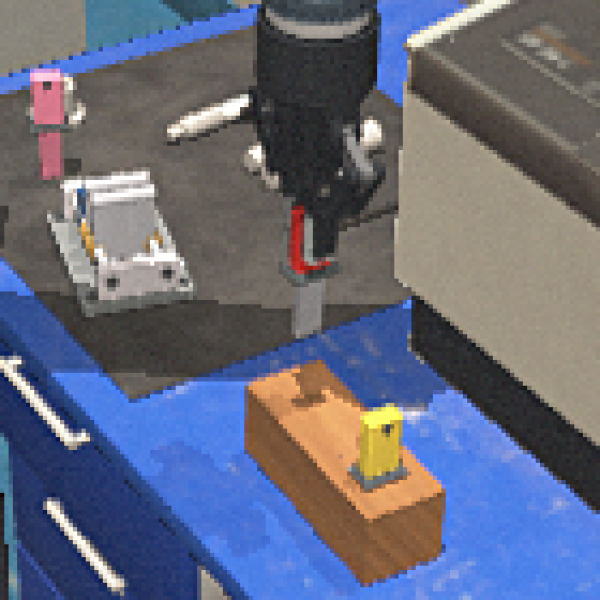

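The gauge is out and upright, and the yellow one is still in place. Carrying it to the fixture.

```bash
for i in 1 2; do python3 -m creep '[[[0,0.15,0,0,0,0,-1],[0,0.4,0,0,0,0,-1],[0,0.6,0,0,0,0,-1],[0,0.77,0,0,0,0,-1],[0,0.77,0,0,0,0,-1]]]'; done; python3 - <<'E'
from h import *
print(plan([441,77,198],74.85))
E
```

```text
t: 7.45
tool_pos: [434.3, -107.6, 198.3]
tcp_rot: [0.016, 1.0, 0.001, -0.002]
contact_force: [-0.4, -0.1, -1.6]
finger_gap: 0.156
t: 7.95
tool_pos: [438.2, -16.4, 198.8]
tcp_rot: [0.016, 1.0, 0.0, -0.001]
contact_force: [-0.5, -1.0, -1.1]
finger_gap: 0.157
(array([0.002, 0.778, 0.008]), array([ 0.   , -0.001,  0.154]))
```

```bash
python3 -m creep '[[[0,0.15,0,0,0,0.04,-1],[0,0.35,0,0,0,0.08,-1],[0,0.55,0,0,0,0.12,-1],[0,0.7,0,0,0,0.155,-1],[0,0.775,0,0,0,0.155,-1],[0,0.775,0,0,0,0.155,-1],[0,0.775,0,0,0,0.155,-1],[0,0.775,0,0,0,0.155,-1]]]'; python3 - <<'E'
from h import *
f=[]
for n in ['top','top','side','side']: c=snap(n,n+'5.png');s=env.read_state();f.append(s['contact_force']);print(s['tool_pos'])
print(np.mean(f,0),s['tcp_rot'])
P=s['tool_pos']
for z in (-34.5,-84.5): print(proj(c,P+[0,0,z]))
for n in ['side','top']:
  c=env.camera(n)
  print(n,[(round(d['score'],2),w(c,d['centre']).round(1)) for d in env.pinpoint('wide_gauge_tip',n)],[(round(d['score'],2),w(c,d['centre']).round(1)) for d in env.pinpoint('wide_gauge',n)])
  for l in ['jaw','plate_fixed']: print(l,[(round(d['score'],2),w(c,d['centre']).round(1)) for d in env.pinpoint(l,n)])
cv2.imwrite('pics/zg.png',cv2.resize(cv2.imread('pics/side5.png')[140:220,240:320],(600,600),interpolation=3))
cv2.imwrite('pics/zh.png',cv2.resize(cv2.imread('pics/top5.png')[170:240,230:320],(720,560),interpolation=3))
E
```

```text
t: 8.75
tool_pos: [442.3, 74.3, 199.7]
tcp_rot: [0.134, 0.991, -0.0, -0.0]
contact_force: [-0.0, 0.7, -0.6]
finger_gap: 0.158
[442.35136599  74.40670664 199.81524346]
[442.33960259  74.52898241 199.87730776]
[442.38165633  74.63111733 199.91711127]
[442.34365747  74.77135696 199.89502445]
[-0.03022624  0.05712397 -0.88336924] [ 1.33867074e-01  9.90999296e-01 -1.73022172e-05  3.22570185e-05]
[277.  159.5]
[277.5 172.7]
side [(0.72, array([ 425.2, -550.2,   -8. ])), (0.55, array([459.9, 225.4,   1.6]))] [(0.71, array([458.9, 229.7,  49.4])), (0.71, array([ 428.3, -544.4,   46.1])), (0.55, array([447.8,  77.3, 163.1]))]
jaw [(0.53, array([447.4,  81.4,  69.6]))]
plate_fixed [(0.49, array([439.4,  76.2,  73.5]))]
top [(0.62, array([ 429.2, -548.5,    5.7]))] [(0.57, array([ 429.1, -550.2,   45.3]))]
jaw []
plate_fixed [(0.45, array([438.3,  75.4,  68.6]))]
```

View pics/zg.png

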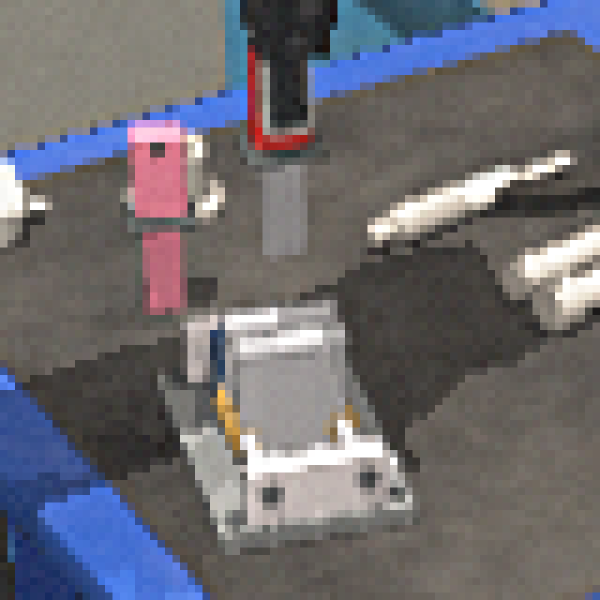

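View pics/zh.png

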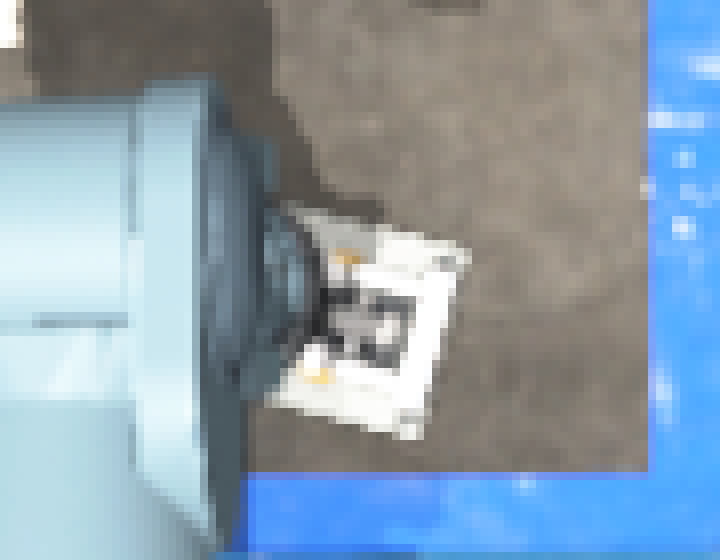

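```bash
cat > ov.py <<'E'
from h import *
def ov(c,x0,y0,s,W,H,cx,cy,gap,yaw,f):
    im=cv2.resize(c['pixels'][y0:y0+H,x0:x0+W,::-1],(W*s,H*s),interpolation=0).copy()
    a=np.radians(yaw); ex=np.array([np.cos(a),np.sin(a),0]); ey=np.array([-np.sin(a),np.cos(a),0]); o=np.array([cx,cy,0])
    def L(p,q,col):
        P=[proj(c,o+ex*t[0]+ey*t[1]+[0,0,t[2]]) for t in (p,q)]
        P=[tuple(((np.array(t)+0.5-[x0,y0])*s).astype(int).tolist()) for t in P]; cv2.line(im,*P,col,1,cv2.LINE_AA)
    g=gap/2
    for sg,col in ((-1,(0,0,255)),(1,(0,255,0))):
        for yy,z in ((g,72),(g+6,78),(g+12,72)): L((-25,sg*yy,z),(25,sg*yy,z),col)
        L((-25,sg*(g+12),15),(-25,sg*(g+12),72),col);L((25,sg*(g+12),15),(25,sg*(g+12),72),col)
    for p,q in (((-45,-67),(45,-67)),((45,-67),(45,67)),((45,67),(-45,67)),((-45,67),(-45,-67))): L((*p,12),(*q,12),(255,0,255))
    cv2.imwrite('pics/'+f,im)
E
python3 - <<'E'
from ov import *
c=env.camera('side')
ov(c,255,170,16,50,36,441.2,76.5,8.5,-15,'ov1.png')
E
```

```text
(no output)
```

View pics/ov1.png

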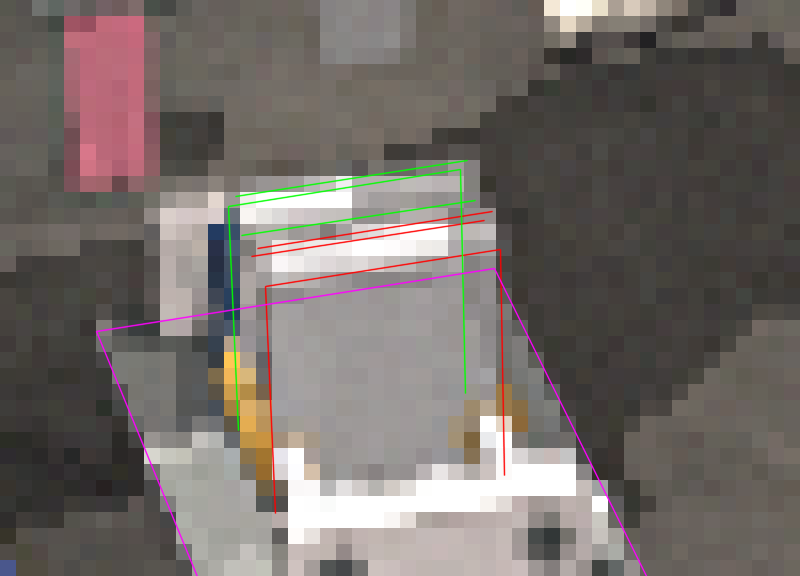

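The overlay of the model (gap 8.5 mm, centre (441.2,76.5), yaw -15°) fits the side view to within about half a pixel. The blade tip at px (278,173) shows the same small offset as the plates, so I'll descend into the mouth.

```bash
python3 -m creep '[[[0.01,0.012,0.06,0,0,0,-1],[0.01,0.012,0.14,0,0,0,-1],[0.01,0.012,0.2,0,0,0,-1],[0.01,0.012,0.25,0,0,0,-1],[0.01,0.012,0.25,0,0,0,-1],[0.01,0.012,0.25,0,0,0,-1],[0.01,0.012,0.25,0,0,0,-1],[0.01,0.012,0.25,0,0,0,-1]]]'; python3 - <<'E'
from ov import *
f=[]
for n in ['side']*4: c=snap(n,n+'6.png');s=env.read_state();f.append(s['contact_force']);print(s['tool_pos'])
print(np.mean(f,0),s['tcp_rot'])
ov(c,255,150,14,50,42,441.2,76.5,8.5,-15,'ov2.png')
E
```

```text
t: 10.3
tool_pos: [441.9, 77.0, 170.3]
tcp_rot: [0.133, 0.991, 0.0, 0.0]
contact_force: [-0.6, 0.0, -0.9]
finger_gap: 0.16
[441.87053139  76.99146254 170.26521518]
[441.78059151  76.98214885 170.18989509]
[441.74013845  76.99118522 170.16381018]
[441.70056894  76.991314   170.11962486]
[-0.14753312 -0.01049986 -0.78753529] [1.33511754e-01 9.91047192e-01 8.80236752e-05 2.58415488e-04]
```

View pics/ov2.png

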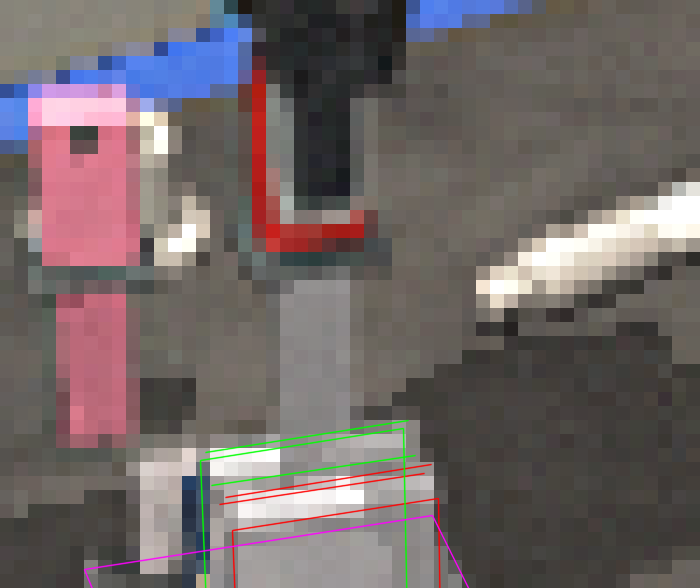

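```bash
python3 -m creep '[[[0,0,0.05,0,0,0,-1],[0,0,0.1,0,0,0,-1],[0,0,0.15,0,0,0,-1],[0,0,0.18,0,0,0,-1],[0,0,0.18,0,0,0,-1],[0,0,0.18,0,0,0,-1],[0,0,0.18,0,0,0,-1]]]'; python3 - <<'E'
from ov import *
f=[]
for n in ['side']*4: c=snap(n,n+'7.png');s=env.read_state();f.append(s['contact_force'])
print(s['tool_pos'],np.mean(f,0),s['tcp_rot'],s['ft_torque'])
ov(c,255,150,14,50,42,441.2,76.5,8.5,-15,'ov3.png')
E
```

```text
t: 11.2
tool_pos: [441.7, 77.0, 148.5]
tcp_rot: [0.134, 0.991, 0.0, 0.0]
contact_force: [0.5, 0.2, -0.3]
finger_gap: 0.156
[441.71809393  76.99741731 148.50484615] [ 0.58324761  0.54073904 -1.0539678 ] [1.33510107e-01 9.91047417e-01 8.38200315e-05 2.47244950e-04] [-0.00148145  0.05596861  0.03975952]
```

View pics/ov3.png

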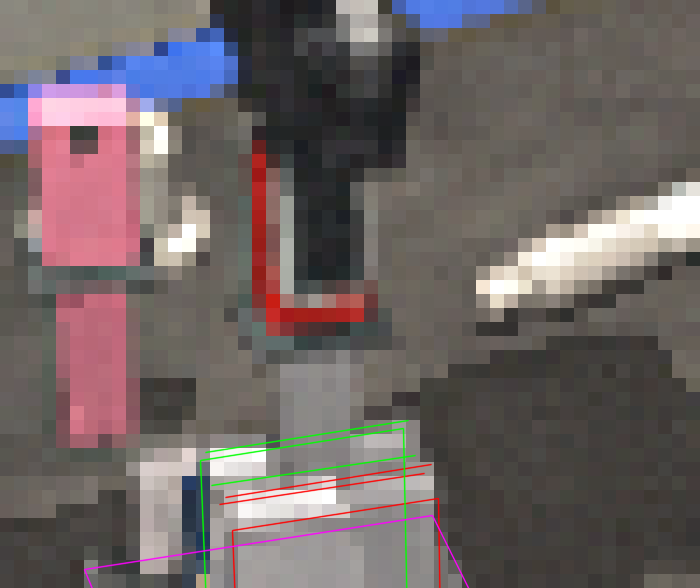

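The blade is between the plates: it hides the jaw top and is itself hidden by the fixed plate. Forces are at baseline. I'll keep going in smaller steps and average the force.

```bash
cat > fs.py <<'E'
from h import *
import sys
f=[];m=[]
for i in range(int(sys.argv[1])): env.camera('side'); s=env.read_state(); f.append(s['contact_force']); m.append(s['ft_torque'])
f=np.array(f); print(s['t'],s['tool_pos'].round(2),'F',f.mean(0).round(2),'sd',f.std(0).round(2),'M',np.mean(m,0).round(3),s['tcp_rot'].round(4))
E
python3 fs.py 4
python3 -m creep '[[[0,0,0.04,0,0,0,-1],[0,0,0.08,0,0,0,-1],[0,0,0.1,0,0,0,-1],[0,0,0.1,0,0,0,-1]]]' >/dev/null; python3 fs.py 6
python3 -m creep '[[[0,0,0.015,0,0,0,-1],[0,0,0.03,0,0,0,-1],[0,0,0.03,0,0,0,-1]]]'>/dev/null; python3 fs.py 6
```

```text
11.6 [441.59  76.99 148.37] F [-0.19  0.2  -1.31] sd [0.62 0.2  0.09] M [-0.004  0.005 -0.001] [1.335e-01 9.910e-01 0.000e+00 1.000e-04]
12.3 [441.68  77.01 136.46] F [ 0.13 -0.09 -1.23] sd [0.3  0.36 0.21] M [ 0.006  0.02  -0.008] [1.335e-01 9.911e-01 1.000e-04 2.000e-04]
12.9 [441.56  77.   132.73] F [ 0.17 -0.24 -1.18] sd [0.52 0.61 0.39] M [0.007 0.007 0.014] [1.335e-01 9.910e-01 1.000e-04 0.000e+00]
```

```bash
for i in 1 2; do python3 -m creep '[[[0,0,0.012,0,0,0,-1],[0,0,0.02,0,0,0,-1],[0,0,0.02,0,0,0,-1]]]'>/dev/null; python3 fs.py 7; done
```

```text
13.55 [441.57  76.98 130.33] F [-0.16 -0.27 -1.1 ] sd [0.65 0.46 0.53] M [ 0.006 -0.006  0.009] [1.335e-01 9.910e-01 0.000e+00 1.000e-04]
14.2 [441.57  76.98 127.93] F [ 0.14 -0.19 -0.87] sd [0.44 0.61 0.81] M [-0.009  0.012 -0.026] [1.335e-01 9.910e-01 0.000e+00 1.000e-04]
```

```bash
for i in 1 2; do python3 -m creep '[[[0,0,0.012,0,0,0,-1],[0,0,0.02,0,0,0,-1],[0,0,0.02,0,0,0,-1]]]'>/dev/null; python3 fs.py 8; done
```

```text
14.9 [441.47  77.02 125.48] F [ 0.09  0.06 -1.14] sd [0.41 0.62 0.46] M [-0.002  0.008  0.002] [ 1.335e-01  9.911e-01  1.000e-04 -0.000e+00]
15.6 [441.75  76.97 123.16] F [ 0.51 -0.64 -0.17] sd [0.26 0.53 0.27] M [-0.043 -0.167 -0.003] [1.335e-01 9.910e-01 0.000e+00 2.000e-04]
```

Contact has started: Fz rose by about 1 N between TCP z 125.5 and 123.2. I'll go slightly deeper, then check.

```bash
python3 -m creep '[[[0,0,0.006,0,0,0,-1],[0,0,0.012,0,0,0,-1],[0,0,0.012,0,0,0,-1]]]'>/dev/null; python3 fs.py 8;python3 -m creep '[[[0,0,0.006,0,0,0,-1],[0,0,0.012,0,0,0,-1],[0,0,0.012,0,0,0,-1]]]'>/dev/null; python3 fs.py 8
```

```text
16.3 [441.59  76.99 121.67] F [ 0.74 -0.21  1.23] sd [0.46 0.59 0.61] M [-0.054 -0.138  0.023] [1.335e-01 9.910e-01 0.000e+00 1.000e-04]
17.0 [441.46  77.   120.14] F [ 0.73 -0.06  0.7 ] sd [0.47 0.44 0.54] M [-0.036 -0.12  -0.003] [ 1.335e-01  9.911e-01  0.000e+00 -1.000e-04]
```

```bash
python3 - <<'E'
from ov import *
c=snap('side','side8.png'); ov(c,255,150,14,50,42,441.2,76.5,8.5,-15,'ov4.png')
s=env.read_state();print(s['t'],s['finger_gap'])
print('gap est',[(l,[(round(d['score'],2),w(c,d['centre']).round(1)) for d in env.pinpoint(l,'side')]) for l in ['jaw','plate_fixed','narrow_gauge','wide_gauge','dial_gauge','bush','round_tin','oil_bottle']])
E
```

```text
17.05 0.156301903034587
gap est [('jaw', [(0.44, array([442.3,  81.2,  71.9]))]), ('plate_fixed', [(0.63, array([438.5,  75.6,  73.3]))]), ('narrow_gauge', [(0.58, array([ 425.3, -294.1,   62.9]))]), ('wide_gauge', [(0.87, array([ 429.8, -546.1,   49.2])), (0.46, array([456.9, 226.7,  51.5])), (0.4, array([444.6,  78.3,  78.4]))]), ('dial_gauge', [(0.73, array([390.6, 348.8,  -1.2]))]), ('bush', [(0.4, array([504.8, 310.2,  -2.5]))]), ('round_tin', [(0.93, array([ 430.8, -435.1,   -5. ])), (0.65, array([ 425.8, -295.1,   60.6])), (0.19, array([390.2, 350.1,  -1.3])), (0.15, array([ 523.5, -467.9,   -3.1]))]), ('oil_bottle', [(0.85, array([ 521.7, -466.2,   -2.5])), (0.56, array([442.4,  75.4,  36.1]))])]
```

View pics/ov4.png

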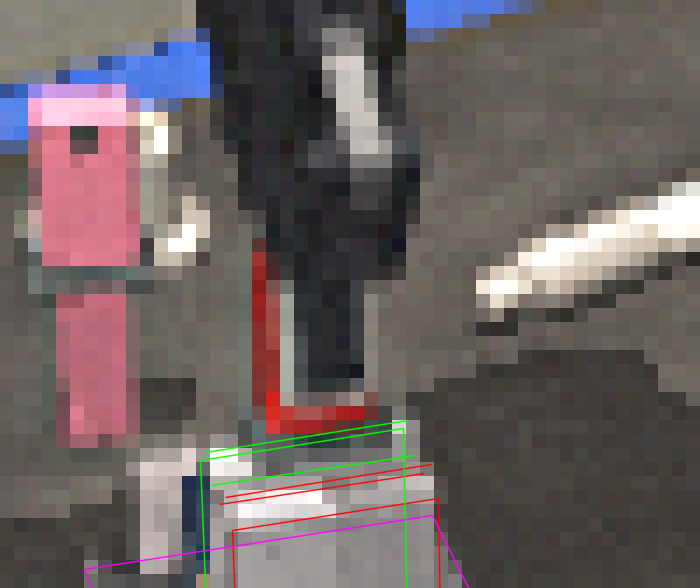

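View pics/side8.png

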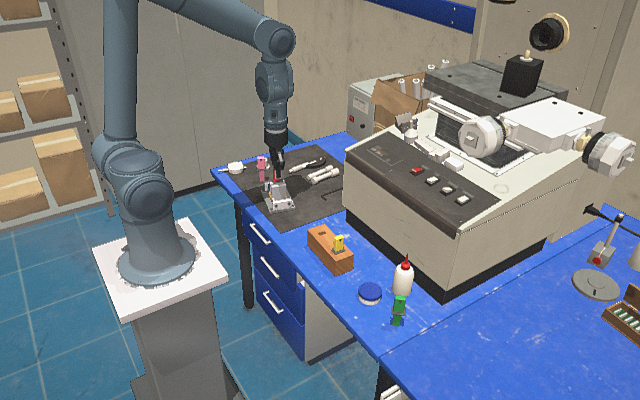

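```bash
python3 fs.py 16; python3 -c "
from h import *
print(env.finish_job())"
```

```text
18.25 [441.45  77.   120.16] F [ 0.54 -0.19 -0.18] sd [0.43 0.66 0.54] M [-0.05  -0.152 -0.004] [ 1.335e-01  9.910e-01  0.000e+00 -1.000e-04]
the job is handed in; nothing more can be done
None
```

I measured the gap at about 8.5 mm from the images, so I took the red (wide) gauge from the rack. I carried it over the fixture, turned it to match the plates (about -15°) and slid the blade straight down between them. I handed in at 18.3 s, still gripping the gauge upright and not letting go.

- **Contact and depth:** contact began at a tool height between 125.5 and 123.2 mm, and I stopped at 120.2 mm, about 3 to 5 mm further down. From the taper, that opens the jaw by roughly 0.4 to 0.6 mm.
- **Gap from depth:** the contact depth suggests a gap of about 8.9 mm. That differs slightly from the image estimate, but both are well within the red gauge's range.
- **Drag force:** before contact the vertical force was -1.2 N, which is just the gauge's weight. It then read +1.2 and +0.7 N while going deeper, and -0.2 N in the final check. So the drag relaxed from about 2 to 2.4 N to about 1 N once the arm stood still; the noise is about 0.5 N per reading. Side forces stayed below 0.8 N.
- **Surroundings:** in the last side picture the blade is in the gap and the yellow gauge still stands in the rack. The bush, dial gauge, tin, bottle and the pink and green look-alikes are where they were at the start. I did not recheck with the top camera at the end, because the arm blocked its view.

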